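# Unclip the filter-box cover and park it in the guard rack

## Robot

A 6-joint arm with a two-finger parallel gripper is mounted at the origin on the work surface. World frame = base frame: x ahead of the robot, y to its left, z up, the work surface at z = 0. Lengths are in m, angles in rad, forces in N, time in s.
With the tool pointing down it reaches from about 0.3 to 1 m from the base axis. Payload 5.1 kg.
Tool frame: the origin (TCP) lies on the centre line of the jaws, within the pads' length; the fingertips stand 22 mm ahead of it and the grasp point (between the pads) lies 3 mm ahead of it (env.tip_extent is the distance from the TCP to the fingertips, in m); z points along the fingers, y is the line along which they close (so a half turn about z gives the same grasp; the last joint's range is limited). The gripper opens to 95 mm and grips with 3 to 60 N. Pads are 20 mm wide; open, the fingers measure 119 mm over their backs; the gripper's body (75 mm by 180 mm) begins 59 mm behind the grasp point.
Start: joints at [1.207, 0.124, 1.65, -0, 1.367, -0.083], TCP at [0.18, 0.625, 0.237] pointing down, gripper open.
Joint ranges: [-2.61, 2.61], [-1.02, 2.33], [0.03, 2.71], [-1.35, 4.49], [0.32, 2.68], [-2.91, 2.91]. Speed limits (rad/s): [2.57, 2.57, 3.14, 3.14, 3.14, 3.14].

## Interface

Orientations are given as a rotation vector (axis times angle).
In Python, from rig import env, snapshot, camera_info gives the robot as it stands.
- The arm moves only by the tool send_rows, never from a script. Its arguments are lists of equal length, an entry for each row: "jaw": the closure in counts, from 0 (fully open) to 255 (shut); "travel": the shift along the tool's x, y, z in cm, a list of three; "spin": the turn about the tool's z in degrees. In form: {"jaw": [jaw, ...], "travel": [[dx, dy, dz], ...], "spin": [spin, ...]}. A call has 1 to 10 rows; each row shifts and turns the commanded pose from where the row before left it, along the tool's axes as they then stand; what a row does not reach is not made up. A row lasts 1/10 s, in which the tool goes at most 50 mm and 8.59 degrees, less where a joint would pass 70% of its speed; a pose out of reach is approached as far as the arm can. A call with a gripper value outside its range is refused whole. The fingers move at their own pace and stop on an object; "newtons" is the grip in N (left out, the last holds). Time passes only in rows, so rows that do not move let the fingers close. It gives the time, the measured TCP pose, the force, the opening and the grip force at its end, in the units of the state.
- env.get_obs(): the state, without advancing time (a new reading comes with each control period).
- snapshot(name): name is "scene" or "top"; returns (picture, depth): 480x640x3 uint8, red, green, blue; 480x640 float32, m along the optical axis (not along the pixel's ray), 0 where there is no reading.
- camera_info(name): a dict with "fx", "fy", "cx", "cy" (pixels), "k1" (the pictures are not rectified: a ray, as slopes to the right and down, at radius r is drawn at 1 + k1 r^2 times it, then the intrinsics apply), "pose" (4x4, takes a point from camera to world coordinates). Camera axes: x right, y down, z forward; pixel columns grow to the right and rows downward; lengths in m; the calibration is good to about 2 mm. A picture is of the moment at which its call begins. camera_info takes no time and is no camera call.
- env.hand_in(): hands the job in; it is judged then, once.
The state is a dict: "t": time; "qpos": joint angles; "dq": joint speeds; "effort": joint torques, N m; "position": TCP position; "ee_rot": TCP orientation; "force": force on the tool from outside, world axes, zero at the start; "torque": the same for the moment, N m; "width": finger opening in m; "gripper_force": force on a finger pad.
Only numpy, scipy, OpenCV 4.12 (cv2) and the standard library are available. Lean on these libraries where they do the work, as an engineer would, in place of code of your own. Each camera call takes 0.05 s, during which the arm holds its last target. There are 200 camera calls.

## Task

The dust filter box on the stone bench has to be opened: squeeze the two snap tabs of its dark plastic cover inward, lift the cover off level, set it down upright on the bench and let go of it. Then take it afresh and park it in the low steel rack, lying flat, with the tabs inside under the roof and the grip end sticking out of the mouth, pushed fully home against the back. Do not drop the cover or turn it over, and leave the bottle, the stone and the sanding pad alone.

Things in the scene. Friction and masses are not known exactly. Their poses are not given: they have to be found in the camera images.
- filter_box: Grey box fixed to the bench, 230 (x) x 110 (y) x 80 mm high, origin at the centre of its underside. Its top is 5 mm thick with a slot 176 x 48 mm in which the cover sits. A steel pipe stub, 52 mm diameter, sticks 30 mm out of its +x end at 38 mm height.
- cover: Loose dark grey plastic cover, 190 (x) x 60 (y) x 76 mm high, about 0.2 kg. Origin: middle of the foot of its skirt, on which it stands level. Top plate 40 to 44 mm above the origin; skirt below it 170 x 44 mm; above it two tabs at mid-length and the grip at the -x end. Held in the box its origin is 40 mm above the box's origin, axes parallel.
- tab_left (a joint): Snap tab on the cover's +y side, hinged near the skirt's foot (y 24, z 4 mm; axis x). 0 = sprung out, hooked 3.5 mm under the box's top; 0.18 rad = fully pressed toward -y; free above 0.13. 1 to 6 N at its finger piece; springs back when let go. Press both tabs together: squeeze across the cover's y, fully, and lift by the same squeeze.
- tab_right (a joint): The same tab mirrored on the -y side; grows as it is pressed toward +y.
- tab_left_pad (a point): Middle of the outer face of the left tab's finger piece, 60 mm above the cover's origin and 25 mm to +y at rest. The piece is 28 mm long (x), 4 mm thick, from 44 to 76 mm above the cover's origin, leaning 0.17 rad out at rest, upright when pressed. Over both tabs: 44 (foot) to 56 mm (top) at rest, about 28 mm when fully pressed.
- tab_right_pad (a point): The same point on the right tab, about 25 mm to -y.
- cover_grip (a point): Centre of the grip, a solid upright rib at the cover's -x end: 40 mm long (x), 12 mm thick (y), from 44 to 74 mm above the cover's origin, its centre at x -70, y 0, z 59 of the cover. To be pinched across y from above.
- cover_nose (a point): Middle of the cover's +x edge, at plate height (x 95, y 0, z 42 mm of the cover). It goes into the rack first.
- rack: Low steel rack fixed to the bench, 150 (x) x 78 (y) x 109 mm high, origin at the centre of its underside. Deck 15 mm high, whole length; side walls 72 mm apart inside and slatted roof (underside 90 mm above the deck) from x -55 to 75; back wall's inner face at x 72. Mouth open to -x.
- rack_mouth (a point): Middle of the rack's mouth on the deck (x -55, y 0, z 15 mm of the rack).
- rack_home (a point): Where the cover's origin is when it is fully home: x -23, y 0, z 15 mm of the rack, cover and rack axes parallel. The grip then lies at x -93 of the rack, out in the open.
- spray_bottle: Bystander: standing white bottle, 64 mm diameter, 160 mm high, origin at the centre of its base. Leave alone.
- stone_offcut: Bystander: slab of stone 90 x 80 x 30 mm, origin at the centre of its underside. Leave alone.
- sanding_pad: Bystander: hand sanding pad 90 x 55 x 37 mm, origin at the centre of its underside. Leave alone.
Mind the look-alikes: they are no part of the job. Leave any green or orange look-alike of the cover alone.

How it is judged:
By the outcome, as a careful person would: the job done as asked, in the order asked, and still so for the second after the job is handed in, with the robot touching nothing.
It also fails if it takes over 69 s, if anything falls off the work surface, if the arm or the gripper's body presses on something with over 40 N, if the wrist force passes 120 N, or if a joint passes its speed limit or range.

## Working session

There is one attempt and no reset: what is moved stays moved. The work goes in short steps, Python scripts to look and compute and a tool call to move; the robot and the scene stay as the last step left them, time stands still between calls to the robot, and variables do not carry over. Pictures are saved under pics/ and viewed, at most 10 in all, crops included, and the job is handed in when it is done.

Besides the shell and the picture viewer there is one more tool, called by a JSON object that holds its "fn" and its "kwargs", one argument or row to a line. send_rows: Moves the arm, as the interface text tells. Its arguments: {"type":"object","properties":{"jaw":{"type":"array"},"travel":{"type":"array"},"spin":{"type":"array"},"newtons":{"type":"number"}},"required":["jaw","travel","spin"]}

```bash
ls; mkdir -p pics
python3 - <<'E'
from rig import env,snapshot,camera_info
import cv2,numpy as np
for n in("scene","top"):
    p,d=snapshot(n); cv2.imwrite(f"pics/{n}0.png",p[:,:,::-1]); np.save(f"{n}_d.npy",d)
    print(n,camera_info(n))
o=env.get_obs();print(o)
E
```

```text
pics
scene {'fx': 484.67305556564855, 'fy': 484.67305556564855, 'cx': 325.5137757192818, 'cy': 239.23801819617287, 'k1': 0.001528375828671307, 'pose': array([[-0.51084696,  0.47135599, -0.718929  ,  1.40615169],
       [ 0.85966976,  0.27833051, -0.42836904,  0.61476751],
       [-0.00181444, -0.83687254, -0.54739479,  0.75890169],
       [ 0.        ,  0.        ,  0.        ,  1.        ]])}
top {'fx': 530.4470409510824, 'fy': 530.4470409510824, 'cx': 315.32712620279204, 'cy': 235.36656908341564, 'k1': -0.12202067088390217, 'pose': array([[ 3.36935483e-03, -9.96447047e-01,  8.41542036e-02,
         4.63699818e-01],
       [-9.99994247e-01, -3.32445530e-03,  6.73665475e-04,
         1.11872339e-01],
       [-3.91505086e-04, -8.41559893e-02, -9.96452516e-01,
         1.40803714e+00],
       [ 0.00000000e+00,  0.00000000e+00,  0.00000000e+00,
         1.00000000e+00]])}
{'t': 0.1, 'qpos': array([ 1.20743153e+00,  1.24437705e-01,  1.65149535e+00,  2.07036975e-06,
        1.36750771e+00, -8.26245794e-02]), 'dq': array([ 9.96200517e-04, -3.09180100e-03, -3.19833136e-03,  2.15778482e-05,
        9.82499721e-04,  1.38569994e-03]), 'effort': array([-5.18800352e-04, -4.18879294e+01, -3.61097538e+01,  7.77823711e-02,
        4.61235980e-02, -5.27685245e-05]), 'position': array([0.17994905, 0.62404819, 0.23553623]), 'ee_rot': array([-4.39481967e-01, -3.11028483e+00,  2.83005485e-03]), 'force': array([-0.39257046, -0.61899134, -1.03017509]), 'torque': array([ 0.03833254,  0.02545371, -0.01705251]), 'gripper_force': 0.0, 'width': 0.09491821373709411}
```

View pics/scene0.png

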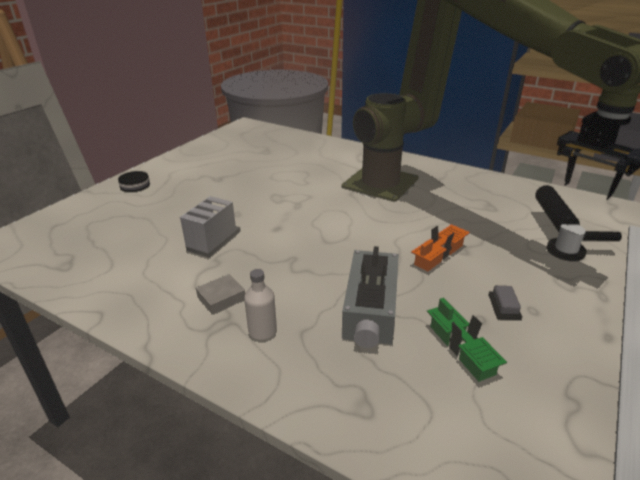

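View pics/top0.png

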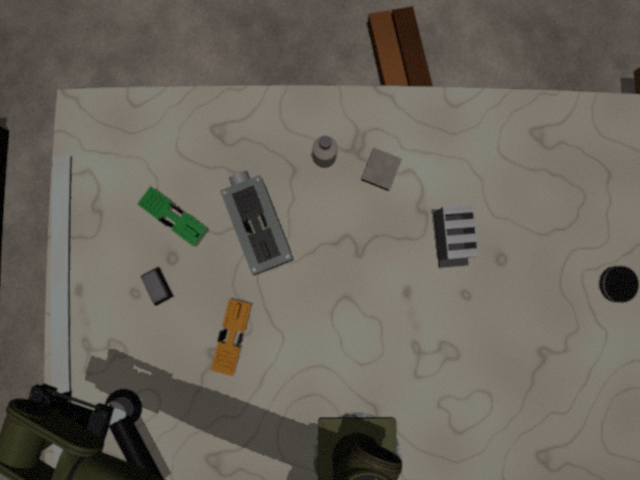

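Cover candidates in the top view are dark in the grey box (258,225), green (173,215) and orange (232,337). The box one fits the description. The rack is at (457,235), mouth side to be decided, with the bottle at (324,150), the stone at (381,168) and the pad at (157,286).

```bash
cat > h.py <<'E'
import numpy as np,cv2
from rig import env,snapshot,camera_info
def rays(n,uv):
    c=camera_info(n);uv=np.atleast_2d(np.array(uv,float))
    d=np.stack([(uv[:,0]-c['cx'])/c['fx'],(uv[:,1]-c['cy'])/c['fy']],1);u=d.copy()
    for _ in range(20):u=d/(1+c['k1']*(u**2).sum(1,keepdims=True))
    return np.c_[u,np.ones(len(u))]@c['pose'][:3,:3].T,c['pose'][:3,3]
def plane(n,uv,z):
    r,o=rays(n,uv);return o+r*((z-o[2])/r[:,2])[:,None]
def project(n,P):
    c=camera_info(n);P=np.atleast_2d(P);q=(P-c['pose'][:3,3])@c['pose'][:3,:3];u=q[:,:2]/q[:,2:]
    u=u*(1+c['k1']*(u**2).sum(1,keepdims=True));return u*c['fx']+[c['cx'],c['cy']]
def cloud(n,d):
    v,u=np.mgrid[:480,:640];r,o=rays(n,np.c_[u.ravel(),v.ravel()])
    return (o+r*d.reshape(-1,1)).reshape(480,640,3)
E
python3 - <<'E'
from h import *
P=cloud('top',np.load('top_d.npy')); im=cv2.imread('pics/top0.png')
g=im[180:290,205:305];h=im[190:280,420:500]
a=cv2.resize(g,(545,600),interpolation=cv2.INTER_CUBIC)
b=cv2.resize(h,(255,287),interpolation=cv2.INTER_CUBIC)
c=np.zeros((600,800,3),np.uint8);c[:,:545]=a;c[:287,545:]=b;cv2.imwrite('pics/crop1.png',c)
S=cloud('scene',np.load('scene_d.npy'))
def rect(Q,zlo,zhi,win,n):
    m=(Q[...,2]>zlo)&(Q[...,2]<zhi);M=np.zeros(m.shape,bool);y0,y1,x0,x1=win;M[y0:y1,x0:x1]=1;m&=M
    m=cv2.morphologyEx(m.astype(np.uint8),cv2.MORPH_OPEN,np.ones((3,3)))>0
    p=Q[m];r=cv2.minAreaRect((p[:,:2]*1000).astype(np.float32));print(n,m.sum(),r,np.median(p[:,2]))
rect(P,.072,.09,(165,290,205,305),'box top')
rect(P,.1,.12,(190,280,420,500),'rack roof')
rect(S,.07,.09,(240,350,330,410),'box scene')
rect(S,.1,.12,(190,260,170,250),'rack scene')
for n,w,z in (('box',(165,290,205,305),.1),):
    m=(P[165:290,205:305,2]>.095);p=P[165:290,205:305][m];print(n,m.sum(),p.mean(0),p[:,2].max())
for n,uv in(('rackline',[(434,207),(439,267)]),):print(plane('top',uv,0))
for n,w in(('bottle',(130,170,305,345)),('stone',(140,195,355,405)),('pad',(260,310,135,180)),('green',(180,250,130,215))):
    y0,y1,x0,x1=w;Q=P[y0:y1,x0:x1].reshape(-1,3);Q=Q[Q[:,2]>.012];print(n,Q.min(0),Q.max(0))
E
```

```text
box top 3578 ((604.5509033203125, 263.79833984375), (231.83216857910156, 110.88045501708984), 21.705257415771484) 0.08184403738131096
rack roof 1038 ((585.7949829101562, -247.2049560546875), (132.45716857910156, 79.49669647216797), 5.288820743560791) 0.10818301245066819
box scene 2982 ((603.8277587890625, 260.06658935546875), (235.6090545654297, 110.08030700683594), 21.733888626098633) 0.07958231054880333
rack scene 626 ((586.32275390625, -249.42039489746094), (135.79957580566406, 84.2427749633789), 2.8470711708068848) 0.1065867637943636
box 216 [0.54150321 0.21513977 0.44244703] 1.408037140492442
[[ 0.66035531 -0.20655298  0.        ]
 [ 0.498975   -0.21758356  0.        ]]
bottle [0.46369982 0.05837157 0.01204775] [0.82706115 0.11967913 1.40803714]
stone [ 0.46369982 -0.11203607  0.01226021] [0.81655705 0.11187234 1.40803714]
pad [0.39785474 0.11187234 0.01204441] [0.49580773 0.57863393 1.40803714]
green [0.46369982 0.11187234 0.01361135] [0.70761766 0.58250974 1.40803714]
```

View pics/crop1.png

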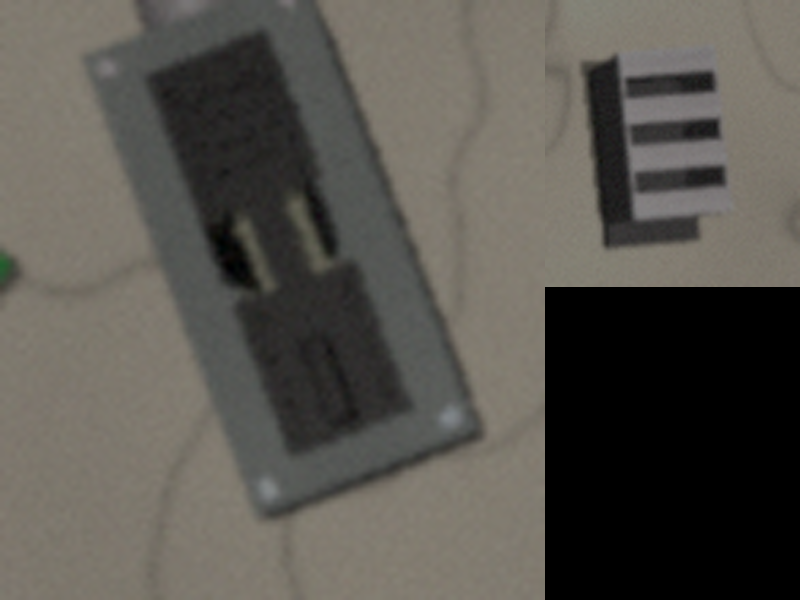

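The crop shows the dark cover seated in the box, with its tab finger pieces at about (250,255) and (310,235), the grip at the lower end (-x) and the pipe stub at the top (+x). On the rack, the deck sticks out at the bottom, so its mouth faces world -x. Next I refine both poses.

```bash
cat >> h.py <<'E'
from scipy.spatial.transform import Rotation as Ro
def go(xyz,yaw):
    """tool-frame travel (cm) and spin (deg) to put TCP at xyz with tool y along the thing's y (yaw deg)"""
    o=env.get_obs();R=Ro.from_rotvec(o['ee_rot']).as_matrix()
    y=R[:,1];a=np.degrees(np.arctan2(y[1],y[0]));w=(yaw+90-a+90)%180-90
    print('at',o['position'].round(4),'yaw',round(a-90,2),'travel',((np.array(xyz)-o['position'])@R*100).round(2),'spin',round(-w,2),'tilt',R[:,2].round(3),'q',o['qpos'].round(2))
E
python3 - <<'E'
from h import *
im=cv2.imread('pics/top0.png').astype(np.float32);g=cv2.GaussianBlur(im,(0,0),.7).mean(2)
def edges(c,yaw,hx,hy,z,sides):
    """refine rectangle sides by max gradient across each side, on plane z"""
    for it in range(3):
        a=np.radians(yaw);X=np.array([np.cos(a),np.sin(a)]);Y=np.array([-X[1],X[0]]);out={}
        for s,(n,t,h,l) in {'+x':(X,Y,hx,hy),'-x':(-X,Y,hx,hy),'+y':(Y,X,hy,hx),'-y':(-Y,X,hy,hx)}.items():
            if s not in sides: continue
            off=np.arange(-.009,.009,.0003);res=[]
            for k in np.linspace(-.8,.8,40)*l:
                p=c+t*k+np.outer(h+off,n);uv=project('top',np.c_[p,np.full(len(p),z)]).astype(np.float32)
                v=cv2.remap(g,uv[:,:1],uv[:,1:],cv2.INTER_LINEAR).ravel();d=np.abs(np.gradient(v));i=d.argmax()
                if d[i]>.3:res.append((k,off[i]))
            r=np.array(res);f=np.polyfit(r[:,0],r[:,1],1)
            for _ in range(3):
                e=np.abs(np.polyval(f,r[:,0])-r[:,1]);q=r[e<.002]
                if len(q)>8:f=np.polyfit(q[:,0],q[:,1],1)
            out[s]=(np.degrees(f[0]),f[1]*1000,len(q))
        print({k:np.round(v,2) for k,v in out.items()})
        # slope: +y side: d off/dk along X>0 => +yaw ; -y: => -yaw
        yaw+=np.mean([out[s][0]*w for s,w in(('+y',1),('-y',-1)) if s in out])
        if '+x' in out and '-x' in out:c=c+X*(out['+x'][1]-out['-x'][1])/2000
        if '+y' in out and '-y' in out:c=c+Y*(out['+y'][1]-out['-y'][1])/2000
    print('=>',c,yaw)
    return c,yaw
edges(np.array([.604,.2625]),21.7,.115,.055,.08,['+x','-x','+y','-y'])
c,y=edges(np.array([.586,-.2482]),4,.065,.039,.109,['+x','-x','+y','-y'])
print('rack origin',c-.010*np.array([np.cos(np.radians(y)),np.sin(np.radians(y))]))
go([.604,.263,.2],21.7)
E
```

```text
{'+x': array([-0.18,  0.83, 32.  ]), '-x': array([-0.29,  4.03, 40.  ]), '+y': array([ 0.17,  0.76, 40.  ]), '-y': array([-0.23,  2.75, 40.  ])}
{'+x': array([-0.41,  2.34, 31.  ]), '-x': array([-0.1,  2.5, 40. ]), '+y': array([-0.39,  1.72, 40.  ]), '-y': array([-0.07,  1.99, 40.  ])}
{'+x': array([-0.33,  2.55, 31.  ]), '-x': array([-0.04,  2.48, 40.  ]), '+y': array([ 0.05,  1.87, 38.  ]), '-y': array([-0.17,  1.66, 40.  ])}
=> [0.60285211 0.26094377] 21.84976112317333
{'+x': array([-4.11, -5.78,  9.  ]), '-x': array([ 4.  ,  0.27, 39.  ]), '+y': array([ 0.79,  2.14, 39.  ]), '-y': array([-1.2, -4.2, 26. ])}
{'+x': array([-2.6 , -2.52,  9.  ]), '-x': array([ 2.36, -2.35, 36.  ]), '+y': array([-0.39, -1.13, 40.  ]), '-y': array([-0.32, -1.22, 26.  ])}
{'+x': array([-2.71, -2.55,  9.  ]), '-x': array([ 3.19, -2.78, 39.  ]), '+y': array([-0.17, -1.09, 40.  ]), '-y': array([-0.54, -0.92, 26.  ])}
=> [ 0.58278639 -0.24528082] 5.140107943001596
rack origin [ 0.5728266  -0.24617674]
at [0.1799 0.624  0.2355] yaw -16.09 travel [-50.75 -22.94   3.59] spin -37.79 tilt [-0.001 -0.002 -1.   ] q [ 1.21  0.12  1.65  0.    1.37 -0.08]
```

{"fn": "send_rows", "kwargs": {
  "jaw": [0,0,0,0,0,0,0,0,0,0],
  "travel": [
    [0,0,0],
    [0,0,0],
    [0,0,0],
    [0,0,0],
    [0,0,0],
    [-1.86,-3.5,0],
    [-1.86,-3.5,0],
    [-1.86,-3.5,0],
    [-1.86,-3.5,0],
    [-1.86,-3.5,0]
  ],
  "spin": [-7.6,-7.6,-7.6,-7.6,-7.4,0,0,0,0,0],
  "newtons": 30
}}

```text
t: 1.1
position: [0.3321, 0.495, 0.2361]
ee_rot: [0.592, -3.085, 0.001]
force: [0.8, 0.3, -0.0]
width: 0.0949
gripper_force: 0.0
```

{"fn": "send_rows", "kwargs": {
  "jaw": [0,0,0,0,0,0,0,0,0,0],
  "travel": [
    [-1.86,-3.5,0],
    [-1.86,-3.5,0],
    [-1.86,-3.5,0],
    [-1.86,-3.5,0],
    [-1.86,-3.5,0],
    [-1.86,-3.5,0],
    [-1.86,-3.5,0],
    [-1.86,-3.5,0],
    [-1.86,-3.5,0],
    [0,0,0]
  ],
  "spin": [0,0,0,0,0,0,0,0,0,0]
}}

```text
t: 2.1
position: [0.6059, 0.2622, 0.2357]
ee_rot: [0.584, -3.086, 0.002]
force: [-0.5, -0.4, -0.1]
width: 0.095
gripper_force: 0.0
```

Run:
```python
from h import *
go([.603,.2615,.110],21.85)
p,d=snapshot('scene');cv2.imwrite('pics/s2.png',cv2.resize(p[140:360,260:500,::-1],(655,600)))
```

```text
at [0.6059 0.2622 0.2357] yaw 21.44 travel [ 0.29  0.05 12.57] spin -0.41 tilt [-0.    -0.001 -1.   ] q [ 0.33  0.15  1.63 -0.    1.37 -1.62]
```

{"fn": "send_rows", "kwargs": {
  "jaw": [0,0,0,0,0,0,0,0],
  "travel": [
    [0.3,0.05,2],
    [0,0,2.5],
    [0,0,2.5],
    [0,0,2],
    [0,0,1.5],
    [0,0,1.2],
    [0,0,0.8],
    [0,0,0]
  ],
  "spin": [-0.4,0,0,0,0,0,0,0]
}}

```text
t: 2.95
position: [0.5997, 0.265, 0.1106]
ee_rot: [0.603, -3.082, 0.0]
force: [0.0, -0.8, -0.3]
width: 0.0951
gripper_force: 0.0
```

Run:
```python
from h import *
go([.603,.2615,.110],21.85)
p,d=snapshot('scene');cv2.imwrite('pics/s3.png',cv2.resize(p[180:360,300:440,::-1],(466,600),interpolation=cv2.INTER_CUBIC))
```

```text
at [0.5997 0.265  0.1106] yaw 22.13 travel [-0.17 -0.45  0.06] spin 0.28 tilt [-0.002 -0.    -1.   ] q [ 0.33  0.24  1.74  0.    1.17 -1.62]
```

View pics/s3.png

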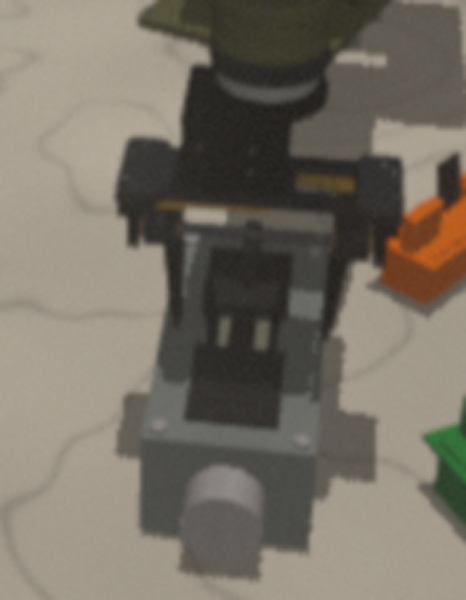

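The fingers straddle both tabs at mid-length, at about (180,300) and (330,310), with the box underneath. The position readings are noisy, so I'll average a few.

```bash
cat >> h.py <<'E'
def avg(n=6):
    P=[]
    for _ in range(n):
        snapshot('top');o=env.get_obs();P.append(np.r_[o['position'],o['ee_rot'],o['force']])
    return np.array(P)
E
python3 - <<'E'
from h import *
P=avg(6);print(P[:,:6].round(4));print(P.mean(0).round(4))
E
```

```text
[[ 6.0080e-01  2.6520e-01  1.1240e-01 -6.0240e-01  3.0822e+00  2.0000e-04]
 [ 6.0110e-01  2.6530e-01  1.1280e-01 -6.0210e-01  3.0815e+00  5.0000e-04]
 [ 6.0120e-01  2.6520e-01  1.1300e-01 -6.0200e-01  3.0812e+00  5.0000e-04]
 [ 6.0110e-01  2.6520e-01  1.1290e-01 -6.0190e-01  3.0813e+00  5.0000e-04]
 [ 6.0100e-01  2.6520e-01  1.1280e-01 -6.0200e-01  3.0815e+00  4.0000e-04]
 [ 6.0090e-01  2.6510e-01  1.1260e-01 -6.0200e-01  3.0819e+00  3.0000e-04]]
[ 6.0100e-01  2.6520e-01  1.1280e-01 -6.0210e-01  3.0816e+00  4.0000e-04
 -1.9500e-02 -2.7670e-01 -5.6800e-02]
```

{"fn": "send_rows", "kwargs": {
  "jaw": [0,0,60,90,120,160,200,255,255,255],
  "travel": [
    [-0.2,-0.4,0.2],
    [0,0,0],
    [0,0,0],
    [0,0,0],
    [0,0,0],
    [0,0,0],
    [0,0,0],
    [0,0,0],
    [0,0,0],
    [0,0,0]
  ],
  "spin": [0.3,0,0,0,0,0,0,0,0,0],
  "newtons": 25
}}

```text
t: 4.3
position: [0.6037, 0.262, 0.1096]
ee_rot: [-0.594, 3.085, -0.0]
force: [0.7, -1.1, -0.7]
width: 0.0363
gripper_force: 3.9
```

{"fn": "send_rows", "kwargs": {
  "jaw": [255,255,255,255],
  "travel": [
    [0,0,0],
    [0,0,0],
    [0,0,0],
    [0,0,0]
  ],
  "spin": [0,0,0,0]
}}

```text
t: 4.7
position: [0.6035, 0.262, 0.1093]
ee_rot: [0.594, -3.084, 0.0]
force: [-0.2, -0.3, -2.4]
width: 0.0283
gripper_force: 25.0
```

Both tabs are fully pressed (28 mm across). I lift straight up.

{"fn": "send_rows", "kwargs": {
  "jaw": [255,255,255,255,255,255,255,255,255,255],
  "travel": [
    [0,0,-0.5],
    [0,0,-0.8],
    [0,0,-1.0],
    [0,0,-1.5],
    [0,0,-1.5],
    [0,0,-2],
    [0,0,-2],
    [0,0,-2],
    [0,0,-1],
    [0,0,0]
  ],
  "spin": [0,0,0,0,0,0,0,0,0,0]
}}

```text
t: 5.7
position: [0.6049, 0.2624, 0.2361]
ee_rot: [-0.593, 3.08, 0.001]
force: [0.2, 0.6, -1.2]
width: 0.0281
gripper_force: 25.0
```

Run:
```python
from h import *
p,d=snapshot('scene');cv2.imwrite('pics/s4.png',cv2.resize(p[130:350,290:450,::-1],(436,600),interpolation=cv2.INTER_CUBIC))
r=np.array([.573,-.2465]);a=np.radians(5.2);X=np.array([np.cos(a),np.sin(a)])
c=r-.185*X;print('setdown',c);go([*c,.2145],5.2)
```

```text
setdown [ 0.38876139 -0.26326703]
at [0.6042 0.2622 0.2341] yaw 21.81 travel [ 39.53 -40.78   1.87] spin 16.61 tilt [ 0.002  0.001 -1.   ] q [ 0.33  0.14  1.63  0.    1.36 -1.62]
```

View pics/s4.png

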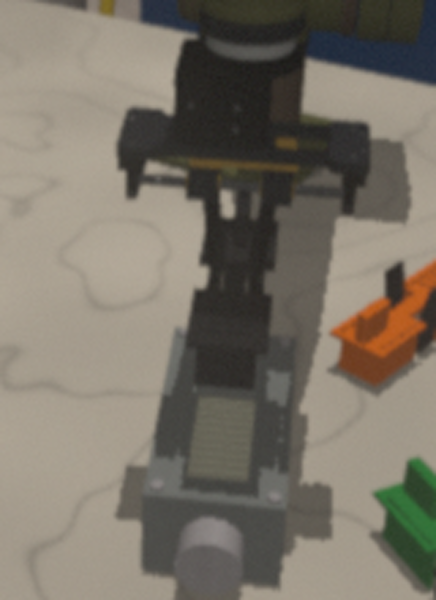

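The cover hangs level in the gripper above the empty box. Next I carry it to the clear bench in line with the rack mouth.

{"fn": "send_rows", "kwargs": {
  "jaw": [255,255,255,255,255,255,255,255,255,255],
  "travel": [
    [0.7,-0.72,0],
    [1.39,-1.44,0],
    [2.09,-2.15,0],
    [2.44,-2.51,0],
    [2.44,-2.51,0],
    [2.44,-2.51,0],
    [2.44,-2.51,0],
    [2.44,-2.51,0],
    [2.44,-2.51,0],
    [2.44,-2.51,0]
  ],
  "spin": [0,0,0,0,0,0,0,0,0,0]
}}

```text
t: 6.75
position: [0.4857, -0.0215, 0.2309]
ee_rot: [0.594, -3.082, -0.001]
force: [0.4, -0.2, -1.6]
width: 0.028
gripper_force: 25.0
```

{"fn": "send_rows", "kwargs": {
  "jaw": [255,255,255,255,255,255,255,255,255,255],
  "travel": [
    [2.44,-2.51,0],
    [2.44,-2.51,0],
    [2.44,-2.51,0],
    [2.44,-2.51,0],
    [2.44,-2.51,0],
    [2.44,-2.51,0],
    [1.74,-1.8,0],
    [1.25,-1.29,0],
    [0.7,-0.72,0],
    [0,0,0]
  ],
  "spin": [0,0,0,0,0,0,0,0,0,0]
}}

```text
t: 7.75
position: [0.3866, -0.2638, 0.2316]
ee_rot: [0.591, -3.084, -0.002]
force: [0.7, -0.4, -1.4]
width: 0.0281
gripper_force: 25.0
```

{"fn": "send_rows", "kwargs": {
  "jaw": [255,255,255,255,255,255,255,255,255,255],
  "travel": [
    [0,0,0],
    [0,0,0],
    [0,0,0],
    [0,0,0],
    [0,0,2],
    [0,0,3],
    [0,0,3],
    [0,0,2],
    [0,0,1],
    [0,0,0]
  ],
  "spin": [3,5,5,3.6,0,0,0,0,0,0]
}}

```text
t: 8.75
position: [0.3869, -0.262, 0.1209]
ee_rot: [0.144, -3.136, -0.004]
force: [0.4, -0.3, -1.1]
width: 0.028
gripper_force: 25.0
```

Run:
```python
from h import *
print(avg(3).mean(0).round(4))
go([.3888,-.2633,.070],5.2);print(env.get_obs()['width'])
```

```text
[ 0.3881 -0.2634  0.1234 -0.0477  1.0454 -0.0016  0.3082 -0.1085 -1.179 ]
at [ 0.3885 -0.2638  0.1241] yaw 5.23 travel [-0.03  0.06  5.41] spin 0.03 tilt [ 0.002 -0.001 -1.   ] q [-0.71 -0.19  2.15  0.    1.18 -2.37]
0.02780063742561125
```

{"fn": "send_rows", "kwargs": {
  "jaw": [255,255,255,255,255,255,255,255],
  "travel": [
    [0,0,1.5],
    [0,0,1.5],
    [0,0,1],
    [0,0,0.5],
    [0,0,0.3],
    [0,0,0.2],
    [0,0,0.1],
    [0,0,0]
  ],
  "spin": [0,0,0,0,0,0,0,0]
}}

```text
t: 9.7
position: [0.3878, -0.2636, 0.072]
ee_rot: [-0.143, 3.138, -0.001]
force: [0.4, 0.3, -1.9]
width: 0.0281
gripper_force: 25.0
```

Run:
```python
from h import *
print(avg(3).round(4)[:,[0,1,2,8]])
```

```text
[[ 0.3878 -0.2636  0.072  -2.1337]
 [ 0.3878 -0.2636  0.072  -1.3524]
 [ 0.3878 -0.2636  0.072  -1.769 ]]
```

{"fn": "send_rows", "kwargs": {
  "jaw": [255,255,255,255,255],
  "travel": [
    [0,0,0.1],
    [0,0,0.1],
    [0,0,0.05],
    [0,0,0.05],
    [0,0,0]
  ],
  "spin": [0,0,0,0,0]
}}

```text
t: 10.35
position: [0.3876, -0.2634, 0.069]
ee_rot: [0.143, -3.138, -0.0]
force: [-2.0, 1.6, 2.2]
width: 0.0279
gripper_force: 25.0
```

Contact with the bench (about +4 N), so I open gently.

{"fn": "send_rows", "kwargs": {
  "jaw": [175,165,155,140,120,100,50,0,0,0],
  "travel": [
    [0,0,0],
    [0,0,0],
    [0,0,0],
    [0,0,0],
    [0,0,0],
    [0,0,0],
    [0,0,0],
    [0,0,0],
    [0,0,0],
    [0,0,0]
  ],
  "spin": [0,0,0,0,0,0,0,0,0,0]
}}

```text
t: 11.35
position: [0.3874, -0.2632, 0.0683]
ee_rot: [0.143, -3.138, -0.001]
force: [-0.3, 0.3, -0.1]
width: 0.0842
gripper_force: 0.0
```

{"fn": "send_rows", "kwargs": {
  "jaw": [0,0,0,0,0,0,0],
  "travel": [
    [0,0,-1],
    [0,0,-2],
    [0,0,-3],
    [0,0,-3],
    [0,0,-2],
    [0,0,-1],
    [0,0,0]
  ],
  "spin": [0,0,0,0,0,0,0]
}}

```text
t: 12.05
position: [0.3883, -0.264, 0.1907]
ee_rot: [-0.143, 3.136, -0.004]
force: [-0.0, 0.0, 0.2]
width: 0.0952
gripper_force: 0.0
```

Run:
```python
from h import *
p,d=snapshot('scene');cv2.imwrite('pics/s5.png',cv2.resize(p[100:300,120:400,::-1],(800,571),interpolation=cv2.INTER_CUBIC))
p,d=snapshot('top');cv2.imwrite('pics/t5.png',p[:,:,::-1]);np.save('t5.npy',d)
S=cloud('top',d)
go([0.3876-.07*np.cos(np.radians(5.2)),-.2634-.07*np.sin(np.radians(5.2)),.068],5.2)
```

```text
at [ 0.3872 -0.2631  0.1879] yaw 5.21 travel [ 6.95 -0.05 11.99] spin 0.01 tilt [-0.001  0.001 -1.   ] q [-0.71 -0.26  2.09  0.    1.3  -2.37]
```

View pics/s5.png

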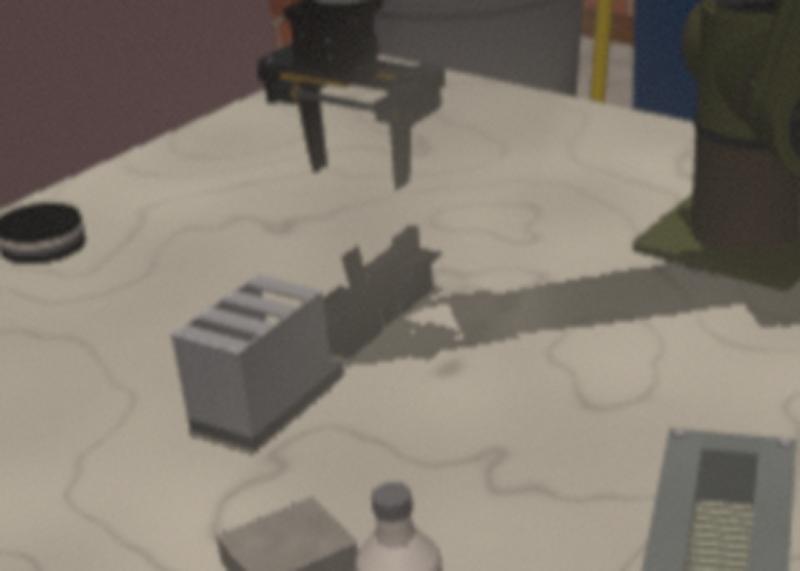

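The cover stands upright and free on the bench in front of the rack mouth, at about (390,280) in the crop. I take it afresh by the grip.

{"fn": "send_rows", "kwargs": {
  "jaw": [0,0,0,0,0,0,0,0,0,0],
  "travel": [
    [2,0,0],
    [2.5,0,0],
    [2.5,0,0],
    [0,0,2],
    [0,0,2.5],
    [0,0,2.5],
    [0,0,2],
    [0,0,1.5],
    [0,0,0.8],
    [0,0,0]
  ],
  "spin": [0,0,0,0,0,0,0,0,0,0]
}}

```text
t: 13.15
position: [0.3166, -0.2684, 0.0734]
ee_rot: [0.143, -3.135, -0.006]
force: [0.2, 0.4, -0.4]
width: 0.0952
gripper_force: 0.0
```

Run:
```python
from h import *
print(avg(5).mean(0).round(4))
go([.3179,-.2697,.070],5.2)
im=cv2.imread('pics/t5.png');c=project('top',[[.45,-.26,.04]])[0].astype(int);print(c)
cv2.imwrite('pics/t5c.png',cv2.resize(im[c[1]-70:c[1]+70,c[0]-60:c[0]+60],(514,600),interpolation=cv2.INTER_CUBIC))
```

```text
[ 0.318  -0.2699  0.0759 -0.0286  0.6275 -0.0017  0.2555 -0.1163  0.0445]
at [ 0.3184 -0.2703  0.0766] yaw 5.21 travel [0.04 0.06 0.66] spin 0.01 tilt [ 0.001 -0.001 -1.   ] q [-0.83 -0.26  2.29 -0.    1.1  -2.49]
[458 285]
```

View pics/t5c.png

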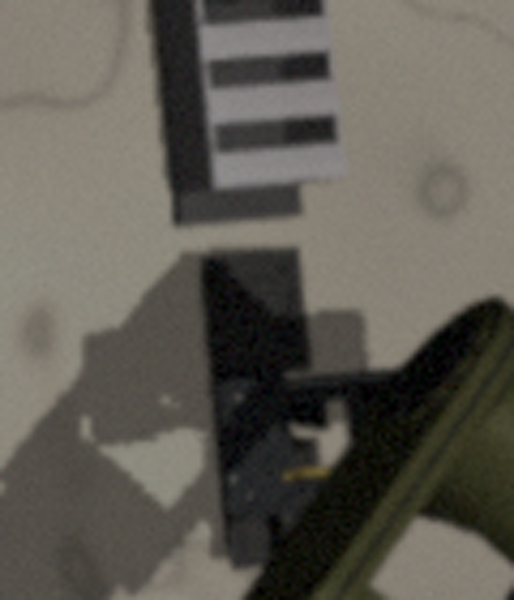

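The top view shows the cover's nose edge at crop (205–298, 250), parallel to the rack's deck front at (178–300, 218). I check the alignment numerically.

Run:
```python
from h import *
f=lambda x,y:(458-60+x/4.283-.38,285-70+y/4.286-.38)
r=np.array([.573,-.2465]);a=np.radians(5.2);X=np.array([np.cos(a),np.sin(a)]);Y=np.array([-X[1],X[0]])
for n,uv,z in(('noseL',(205,251),.044),('noseR',(298,249),.044),('coverRside',(308,365),.044),('coverL2',(228,560),.044),('deckR',(300,212),.015),('deckL0',(177,224),0),('roofL',(213,188),.109),('roofR',(344,178),.109)):
    p=plane('top',f(*uv),z)[0];q=p[:2]-r;print(n,p.round(4),'rack frame mm',(q@X*1000).round(1),(q@Y*1000).round(1))
```

```text
noseL [ 0.4819 -0.2241  0.044 ] rack frame mm -88.7 30.6
noseR [ 0.483  -0.2813  0.044 ] rack frame mm -92.8 -26.5
coverRside [ 0.4131 -0.2865  0.044 ] rack frame mm -162.9 -25.4
coverL2 [ 0.2966 -0.2365  0.044 ] rack frame mm -274.4 35.0
deckR [ 0.5063 -0.2913  0.015 ] rack frame mm -70.5 -38.6
deckL0 [ 0.4993 -0.2174  0.    ] rack frame mm -70.8 35.6
roofL [ 0.5172 -0.2133  0.109 ] rack frame mm -52.5 38.2
roofR [ 0.5231 -0.2905  0.109 ] rack frame mm -53.7 -39.3
```

{"fn": "send_rows", "kwargs": {
  "jaw": [0,0,60,120,180,220,255,255,255,255],
  "travel": [
    [0,0,0.3],
    [0,0,0.3],
    [0,0,0],
    [0,0,0],
    [0,0,0],
    [0,0,0],
    [0,0,0],
    [0,0,0],
    [0,0,0],
    [0,0,0]
  ],
  "spin": [0,0,0,0,0,0,0,0,0,0],
  "newtons": 55
}}

```text
t: 14.4
position: [0.3179, -0.2698, 0.0697]
ee_rot: [-0.143, 3.138, -0.0]
force: [0.5, 0.3, -0.6]
width: 0.0365
gripper_force: 0.0
```

{"fn": "send_rows", "kwargs": {
  "jaw": [255,255,255,255,255],
  "travel": [
    [0,0,0],
    [0,0,0],
    [0,0,0],
    [0,0,0],
    [0,0,0]
  ],
  "spin": [0,0,0,0,0]
}}

```text
t: 14.9
position: [0.3179, -0.2698, 0.0696]
ee_rot: [0.143, -3.138, 0.0]
force: [-0.1, 0.7, 0.2]
width: 0.0115
gripper_force: 55.0
```

{"fn": "send_rows", "kwargs": {
  "jaw": [255,255,255,255,255,255],
  "travel": [
    [0,0,-0.4],
    [0,0,-0.8],
    [0,0,-0.7],
    [0,0,-0.3],
    [0,-0.2,0],
    [0,0,0]
  ],
  "spin": [0,0,0,0,0,0]
}}

```text
t: 15.5
position: [0.3181, -0.272, 0.0918]
ee_rot: [-0.143, 3.138, -0.001]
force: [-0.0, -0.1, -2.1]
width: 0.0115
gripper_force: 55.0
```

Run:
```python
from h import *
print(avg(4).round(4))
p,d=snapshot('scene');cv2.imwrite('pics/s6.png',cv2.resize(p[150:270,150:310,::-1],(800,600),interpolation=cv2.INTER_CUBIC))
```

```text
[[ 3.1790e-01 -2.7180e-01  9.1500e-02  1.4260e-01 -3.1382e+00 -2.0000e-04
  -1.7270e-01  2.4720e-01 -1.6142e+00]
 [ 3.1790e-01 -2.7160e-01  9.1400e-02  1.4260e-01 -3.1380e+00 -7.0000e-04
  -1.4450e-01 -1.7510e-01 -2.2455e+00]
 [ 3.1790e-01 -2.7160e-01  9.1300e-02  1.4270e-01 -3.1379e+00 -9.0000e-04
   7.1880e-01  5.5530e-01 -2.5279e+00]
 [ 3.1790e-01 -2.7160e-01  9.1300e-02  1.4270e-01 -3.1378e+00 -1.0000e-03
  -4.1300e-01  7.3070e-01 -1.2278e+00]]
```

View pics/s6.png

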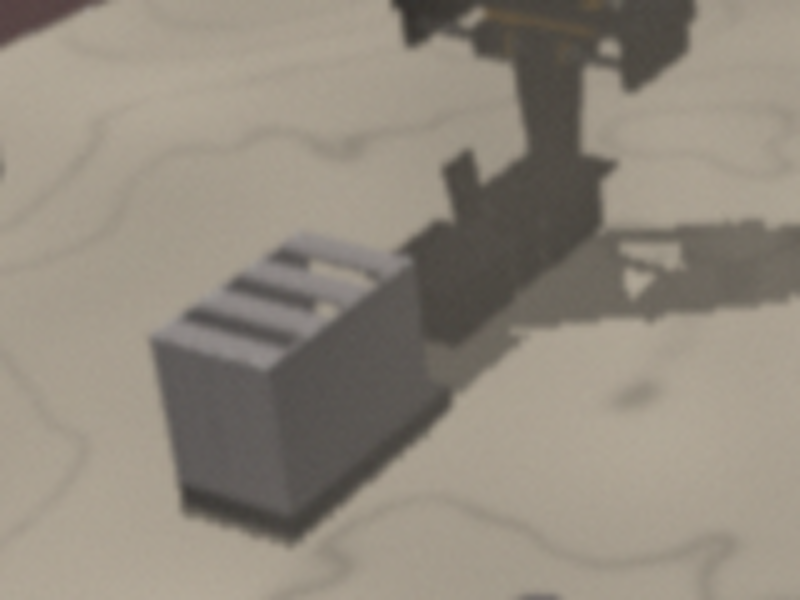

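The cover is held level, nose facing the mouth. I start the insertion slowly and watch the side force.

{"fn": "send_rows", "kwargs": {
  "jaw": [255,255,255,255,255,255,255,255],
  "travel": [
    [-0.6,0,0],
    [-1,0,0],
    [-1,0,0],
    [-1,0,0],
    [-1,0,0],
    [-0.6,0,0],
    [-0.3,0,0],
    [0,0,0]
  ],
  "spin": [0,0,0,0,0,0,0,0]
}}

```text
t: 16.55
position: [0.3731, -0.2667, 0.0916]
ee_rot: [0.144, -3.138, -0.0]
force: [0.2, 0.1, -2.2]
width: 0.0119
gripper_force: 55.0
```

Run:
```python
from h import *
print(avg(3).round(4))
p,d=snapshot('top');cv2.imwrite('pics/t7.png',cv2.resize(p[190:320,400:515,::-1],(530,600),interpolation=cv2.INTER_CUBIC))
```

```text
[[ 3.7280e-01 -2.6670e-01  9.1500e-02  1.4330e-01 -3.1379e+00 -3.0000e-04
  -7.6220e-01  9.4000e-02 -2.4768e+00]
 [ 3.7270e-01 -2.6670e-01  9.1500e-02  1.4290e-01 -3.1380e+00 -3.0000e-04
  -9.2280e-01 -7.8160e-01 -2.6312e+00]
 [ 3.7260e-01 -2.6670e-01  9.1500e-02  1.4260e-01 -3.1381e+00 -2.0000e-04
   3.0680e-01  8.2690e-01 -9.7830e-01]]
```

View pics/t7.png

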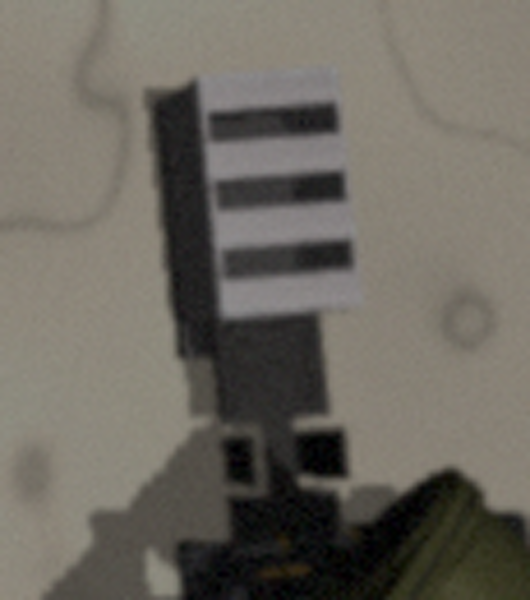

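Run:
```python
from h import *
f=lambda x,y:(400+x/4.609-.39,190+y/4.615-.39)
r=np.array([.5755,-.2465]);a=np.radians(5.2);X=np.array([np.cos(a),np.sin(a)]);Y=np.array([-X[1],X[0]])
for n,uv,z in(('L1',(218,330),.066),('L2',(219,412),.066),('R1',(320,318),.066),('R2',(328,412),.066),('roofFL',(220,321),.109),('roofFR',(361,304),.109),('roofBL',(197,80),.109),('roofBR',(338,66),.109)):
    p=plane('top',f(*uv),z)[0];q=p[:2]-r;print(n,'rack mm',(q@X*1000).round(1),(q@Y*1000).round(1))
```

```text
L1 rack mm -60.8 29.4
L2 rack mm -105.8 33.5
R1 rack mm -59.4 -28.6
R2 rack mm -111.5 -27.6
roofFL rack mm -56.7 38.6
roofFR rack mm -54.6 -39.2
roofBL rack mm 73.6 37.0
roofBR rack mm 74.7 -41.2
```

The nose is inside and centred to within about 1 mm, with no side force. I carry on.

{"fn": "send_rows", "kwargs": {
  "jaw": [255,255,255,255,255,255],
  "travel": [
    [-0.6,0,0],
    [-0.8,0,0],
    [-0.8,0,0],
    [-0.8,0,0],
    [-0.5,0,0],
    [0,0,0]
  ],
  "spin": [0,0,0,0,0,0]
}}

```text
t: 17.35
position: [0.4085, -0.2635, 0.0917]
ee_rot: [-0.144, 3.138, -0.0]
force: [-0.4, 0.1, -1.7]
width: 0.0118
gripper_force: 55.0
```

{"fn": "send_rows", "kwargs": {
  "jaw": [255,255,255,255,255,255],
  "travel": [
    [-0.6,0,0],
    [-0.8,0,0],
    [-0.8,0,0],
    [-0.8,0,0],
    [-0.5,0,0],
    [0,0,0]
  ],
  "spin": [0,0,0,0,0,0]
}}

```text
t: 17.95
position: [0.4433, -0.2604, 0.0918]
ee_rot: [-0.144, 3.138, -0.0]
force: [-0.3, 0.9, -2.2]
width: 0.0117
gripper_force: 55.0
```

{"fn": "send_rows", "kwargs": {
  "jaw": [255,255,255,255,255,255],
  "travel": [
    [-0.5,0,0],
    [-0.7,0,0],
    [-0.7,0,0],
    [-0.5,0,0],
    [-0.3,0,0],
    [0,0,0]
  ],
  "spin": [0,0,0,0,0,0]
}}

```text
t: 18.55
position: [0.4698, -0.2579, 0.0917]
ee_rot: [0.143, -3.138, -0.0]
force: [-0.2, 0.3, -2.3]
width: 0.0116
gripper_force: 55.0
```

{"fn": "send_rows", "kwargs": {
  "jaw": [255,255,255,255,255,255],
  "travel": [
    [0,0,0.3],
    [0,0,0.2],
    [-0.2,0,0.1],
    [-0.2,0,0],
    [-0.2,0,0],
    [0,0,0]
  ],
  "spin": [0,0,0,0,0,0]
}}

```text
t: 19.15
position: [0.4758, -0.2575, 0.0858]
ee_rot: [-0.143, 3.138, -0.0]
force: [-0.1, -0.7, -1.8]
width: 0.0118
gripper_force: 55.0
```

{"fn": "send_rows", "kwargs": {
  "jaw": [255,255,255,255],
  "travel": [
    [-0.2,0,0],
    [-0.15,0,0],
    [0,0,0],
    [0,0,0]
  ],
  "spin": [0,0,0,0]
}}

```text
t: 19.55
position: [0.4789, -0.2571, 0.0857]
ee_rot: [0.143, -3.138, -0.0]
force: [-0.5, 0.4, -1.8]
width: 0.0118
gripper_force: 55.0
```

{"fn": "send_rows", "kwargs": {
  "jaw": [255,255,255,255],
  "travel": [
    [-0.15,0,0],
    [-0.15,0,0],
    [0,0,0],
    [0,0,0]
  ],
  "spin": [0,0,0,0]
}}

```text
t: 19.95
position: [0.4819, -0.2568, 0.0856]
ee_rot: [0.143, -3.138, -0.0]
force: [0.1, 0.1, -1.8]
width: 0.0114
gripper_force: 55.0
```

{"fn": "send_rows", "kwargs": {
  "jaw": [255,255,255,255],
  "travel": [
    [-0.1,0,0],
    [-0.1,0,0],
    [0,0,0],
    [0,0,0]
  ],
  "spin": [0,0,0,0]
}}

```text
t: 20.35
position: [0.4825, -0.2565, 0.0852]
ee_rot: [0.142, -3.135, -0.001]
force: [-5.3, -0.7, 0.3]
width: 0.0117
gripper_force: 55.0
```

The cover touches the back wall (5 N). I set it on the deck, press it lightly home and release.

{"fn": "send_rows", "kwargs": {
  "jaw": [255,255,255,255,255,255],
  "travel": [
    [0,0,0.05],
    [0,0,0.05],
    [0,0,0.05],
    [-0.1,0,0],
    [0,0,0],
    [0,0,0]
  ],
  "spin": [0,0,0,0,0,0]
}}

```text
t: 20.95
position: [0.4825, -0.2567, 0.0847]
ee_rot: [0.143, -3.132, -0.002]
force: [-13.6, 1.1, 8.6]
width: 0.0118
gripper_force: 55.0
```

Run:
```python
from h import *
print(avg(3).round(4))
```

```text
[[ 4.82500e-01 -2.56700e-01  8.47000e-02  1.42600e-01 -3.13220e+00
  -1.60000e-03 -1.38426e+01  5.93300e-01  8.00720e+00]
 [ 4.82500e-01 -2.56700e-01  8.47000e-02  1.42600e-01 -3.13220e+00
  -1.60000e-03 -1.30815e+01  6.37100e-01  7.96100e+00]
 [ 4.82500e-01 -2.56700e-01  8.47000e-02  1.42600e-01 -3.13220e+00
  -1.60000e-03 -1.21579e+01 -1.64900e-01  8.57120e+00]]
```

{"fn": "send_rows", "kwargs": {
  "jaw": [225,215,200,170,130,80,40,0,0,0],
  "travel": [
    [0,0,0],
    [0,0,0],
    [0,0,0],
    [0,0,0],
    [0,0,0],
    [0,0,0],
    [0,0,0],
    [0,0,0],
    [0,0,0],
    [0,0,0]
  ],
  "spin": [0,0,0,0,0,0,0,0,0,0]
}}

```text
t: 22.1
position: [0.4849, -0.2565, 0.0841]
ee_rot: [0.143, -3.138, -0.0]
force: [0.3, 0.3, -0.5]
width: 0.0715
gripper_force: 0.0
```

{"fn": "send_rows", "kwargs": {
  "jaw": [0,0,0,0,0,0,0,0,0,0],
  "travel": [
    [0,0,-1],
    [0,0,-2],
    [0,0,-3],
    [0,0,-3],
    [0,0,-3],
    [2,0,0],
    [4,0,0],
    [4,0,0],
    [2,0,0],
    [0,0,0]
  ],
  "spin": [0,0,0,0,0,0,0,0,0,0]
}}

```text
t: 23.1
position: [0.3639, -0.2677, 0.2049]
ee_rot: [-0.139, 3.138, -0.002]
force: [0.3, -0.5, 0.9]
width: 0.0949
gripper_force: 0.0
```

Run:
```python
from h import *
p,d=snapshot('scene');q,_=snapshot('top')
a=cv2.resize(p[160:270,150:280,::-1],(425,360),interpolation=cv2.INTER_CUBIC);b=cv2.resize(q[190:300,410:510,::-1],(327,360),interpolation=cv2.INTER_CUBIC)
cv2.imwrite('pics/f8.png',np.hstack([a,b]));print(env.get_obs()['force'].round(1))
```

```text
[ 0.8 -0.1  0.7]
```

View pics/f8.png

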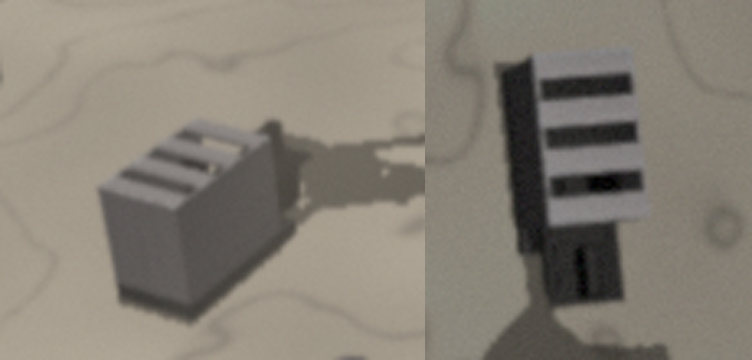

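The cover lies flat in the rack, grip end out of the mouth at about (585,270) in the right panel and the tabs under the roof. It stopped on the back wall within 1 mm of the expected home position, and the gripper is clear.

```bash
python3 -c "
from rig import env;print(env.hand_in())"
```

```text
the job is handed in; nothing more can be done
None
```

The cover is off the filter box and was set down upright, released and regrasped. It is now parked flat in the rack, pushed home against the back with the grip end out; I handed the job in at about 23 s of the 69 s, and no verdict was shown.

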